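# Push the hot dish under the warming shelf with the push stick

### The arm

A 6-joint arm with a two-finger parallel gripper is mounted at the origin on a cart in front of the work surface, level with it; the furniture and walls round the work are solid. World frame = base frame: x ahead of the robot, y to its left, z up, the work surface at z = 0. Lengths are in m, angles in rad, forces in N, time in s.
With the tool pointing down it reaches from about 0.35 to 0.975 m from the base axis. Payload 4.9 kg.
Tool frame: the origin (TCP) lies at the very end of the fingers, on their centre line; the grasp point (between the pads) lies 19 mm behind it; z points along the fingers, x is the direction in which the jaws open and shut, and the axes are right-handed (so a half turn about z gives the same grasp; the last joint's range is limited). The gripper opens to 85 mm and grips with 20 to 120 N. Pads are 22 mm wide; open, the fingers measure 114 mm over their backs; the gripper's body (76 mm by 85 mm) begins 54 mm behind the grasp point. The pads swing forward as they close: fully open they stand 13 mm farther back than shut.
Start: joints at [-1.407, 0.053, 1.613, -0, 1.476, -0.119], TCP at [0.174, -0.6, 0.231] pointing down, gripper open.
Joint ranges: [-3.01, 3.01], [-1.01, 2.22], [0.06, 2.58], [-1.02, 4.17], [0.09, 2.62], [-3.14, 3.14]. Speed limits (rad/s): [2.57, 2.57, 3.14, 3.14, 3.14, 3.14].

### API

Orientations are given as a rotation vector (axis times angle).
In Python, from station import readout, viewer, ctrl, nets gives the robot as it stands. The module is installed in compiled form; this text tells all that it offers.
- The arm moves only by the tool step_arm, never from a script. Its argument "moves" is a list that holds one entry, the list of rows, each a list of 4 numbers: the shift along the world's x, y, z in cm, then the turn about the world's z in rad. In form: [[[dx, dy, dz, yaw], ...]]. A call has 1 to 10 rows; each row shifts and turns the commanded pose from where the row before left it; what a row does not reach is not made up. A row lasts 1/12 s, in which the tool goes at most 41.7 mm and 7.16 degrees, less where a joint would pass 70% of its speed; a pose out of reach is approached as far as the arm can. A call is refused whole if a number of a shift passes 4.17 or a number of a turn 0.125, either way. A call with a gripper value outside its range is refused whole. "grip" is the closure, from 0 (fully open) to 1 (shut), set as the call begins (left out, the last holds). The fingers move at their own pace and stop on an object; "squeeze" is the grip in N (left out, the last holds). Time passes only in rows, so rows that do not move let the fingers close. It gives the time, the measured TCP pose, the force and the opening at its end, in the units of the state.
- readout.get_obs(): the state, without advancing time (a new reading comes with each control period).
- viewer.get_image(name): name is "scene" or "top"; returns the picture (480x640x3 uint8, blue, green, red); there is no depth.
- viewer.calibration(name): a dict with "camera_matrix" (3x3 intrinsics, pixels), "k1" (the pictures are not rectified: a ray, as slopes to the right and down, at radius r is drawn at 1 + k1 r^2 times it, then the intrinsics apply), "R" (3x3) and "t" (3): a world point X has camera coordinates R X + t. Camera axes: x right, y down, z forward; pixel columns grow to the right and rows downward; lengths in m; the calibration is good to about 2 mm. A picture is of the moment at which its call begins. calibration takes no time and is no camera call.
- ctrl.finish_job(): hands the job in, once; it reports no verdict.
Trained networks look in the newest picture that a camera, given by its name, has taken for a name from the list of things; names that differ only in an ending like _2 or _b are one class to them, and where a whole thing is asked for, a point or a joint stands for the part that bears it (a point fixed in the world has none). Each returns a list of dicts, best first, with "confidence" (0 to 1); they miss things now and then, are a little off and sometimes report something else, mostly with a low value. They report only what shows in the picture. A call takes as long as a camera call. They do not tell look-alikes from the thing itself.
- nets.masks_of(camera, thing): "region" (480x640 bool, what is visible of it) and "box" ([left, top, right, bottom] in pixels, round what is visible of it).
- nets.pinpoint(camera, thing): "at" ([column, row] in pixels: a listed point, or the origin of a listed thing).
The state is a dict: "t": time; "q": joint angles; "dq": joint speeds; "effort": joint torques, N m; "tool_pos": TCP position; "tool_rot": TCP orientation; "contact_force": force on the tool from outside, world axes, zero at the start; "wrist_torque": the same for the moment, N m; "opening": finger opening in m.
Only numpy, scipy, OpenCV 4.12 (cv2) and the standard library are available. Lean on these libraries where they do the work, as an engineer would, in place of code of your own. Each camera call takes 0.05 s, during which the arm holds its last target. There are 200 camera calls.

### The job

The round white dish is hot, so keep the hand off it: push it with the curved head of the wooden push stick in under the low steel warming shelf, right up against the back stop and centred on the blue mat. To get the stick, draw it out of its dark wooden sleeve by the neck, lay it flat on the counter and let go, then take it again by the handle end, since the hand does not fit under the shelf. At the end pull the stick out from under the shelf and leave it lying flat on the counter, with the syrup bottle and the jigger left alone.

Things in the scene. Friction and masses are not known exactly. Their poses are not given: they have to be found in the camera images.
- stick_neck (a point): Wooden push stick lying flat, 196 mm long, 30 mm high, 0.12 kg: handle 22 mm wide, crescent head 100 mm wide with a hollow of radius 62 mm for the dish. This point: neck, on the handle's axis, half-way up (15 mm over the counter); x to the head, z up. The hollow's bottom is 45 mm ahead, the horns' tips 61 mm. At the start only neck and head stick out of the sleeve.
- stick_handle (a point): The place to hold the stick's handle for pushing, 107 mm behind stick_neck on the same axis and half-way up, between two red rings; the handle ends 28 mm behind it. Same axes. At the start it is hidden inside the sleeve.
- stick_cradle (a point): Centre of the curve of the stick's hollow, 62 mm ahead of the bottom of the hollow (107 mm ahead of stick_neck), 15 mm up: when the head sits against the dish, this point is within a few mm of the dish's centre. Same axes.
- sleeve: Dark wooden sleeve, 115 mm long, 56 mm wide, 52 mm high, fixed to the counter; a covered channel 32 mm wide and 40 mm high, closed at the back, holds the stick's handle (about 97 mm of it at the start). Origin on the counter under the middle of the mouth; x points out of the mouth, the way the stick is drawn.
- dish_center (a point): Hot round white dish, 120 mm across, 36 mm high, 0.22 kg, loose; this point is its centre, 18 mm over the counter.
- warmer: Low steel warming shelf, fixed: 360 mm wide, 200 mm deep, a 55 mm thick housing over a 328 mm wide opening 80 mm high. Origin on the counter, middle of its front edge; x points inward, under the shelf, y along the edge. The back stop, a black bar 40 mm high across the inside, has its face 160 mm in from the front edge: a dish against it has its centre 100 mm in.
- mat: Blue mat, paper-thin, 220 mm long and 100 mm wide, lying square to the shelf; it starts 60 mm in front of the shelf and runs in to the back stop. Origin on its centre line at the shelf's front edge; x points inward along it.
- bottle_center (a point): Syrup bottle, 58 mm across, 206 mm tall, standing loose; this point is its centre, half-way up. To be left alone.
- jigger_center (a point): Steel jigger, 43 mm across, 73 mm tall, standing loose; this point is its centre, half-way up. To be left alone.
Mind the look-alikes: they are no part of the job. Leave any turquoise look-alike of the part that bears stick_neck alone. Leave any turquoise look-alike of the part that bears dish_center alone.

How it is judged:
On the way, in this order (a step that is already met when the one before it is completed fails the run):
1. the stick is drawn fully out of the sleeve and lies flat on the counter, let go (horizontal distance between stick_handle and sleeve above 0.04 m and (x of stick_handle in the frame of sleeve above 0.03 m or y of stick_handle in the frame of sleeve above 0.06 m or y of stick_handle in the frame of sleeve below -0.06 m) and height (world z) of each of stick_handle, stick_neck below 0.025 m and contact force between the fingers and stick below 0.1 N), for 0.2 s.
2. the dish is against the back stop and on the mat, with the stick's head behind it (x of dish_center in the frame of warmer above 0.093 m and y of dish_center in the frame of mat between -0.015 and 0.015 m and horizontal distance between stick_cradle and dish_center below 0.02 m), for 0.1 s.
At the end, for the whole second after the job is handed in: The dish stands flat under the shelf against the back stop (within 7 mm) and centred on the blue mat (within 15 mm sideways); the stick lies flat on the counter, at rest, let go, with its head out from under the shelf; the syrup bottle and the jigger stand where they stood (x of dish_center in the frame of warmer above 0.093 m and y of dish_center in the frame of mat between -0.015 and 0.015 m and height (world z) of each of dish_center, stick_handle, stick_neck below 0.025 m and angle between dish_center's own z axis and vertical below 0.1 rad and x of stick_cradle in the frame of warmer below 0.035 m and x of stick_handle in the frame of warmer below -0.01 m and linear speed of each of dish, stick below 0.01 m/s); the robot touches nothing.
It fails at once if the hand or arm touches the hot dish (contact force between any of the fingers, the arm and dish above 0.5 N).
It fails at once if the syrup bottle or the jigger is pushed more than 30 mm or knocked over (distance of any of bottle_center, jigger_center from where it was at the start of the episode above 0.03 m).
It also fails if it takes over 62 s, if anything falls off the work surface, if the arm or the gripper's body presses on something with over 40 N, if the wrist force passes 120 N, or if a joint passes its speed limit or range.

## Working session

There is one attempt and no reset: what is moved stays moved. The work goes in short steps, Python scripts to look and compute and a tool call to move; the robot and the scene stay as the last step left them, time stands still between calls to the robot, and variables do not carry over. Pictures are saved under pics/ and viewed, about 8 in all and at most 12, crops included, and the job is handed in when it is done.

Besides the shell and the picture viewer there is one more tool, called after "Call:" by a JSON object that holds its "method" and its "body", one argument or row to a line. step_arm: Moves the arm, as the interface text tells. Its arguments: {"type":"object","properties":{"moves":{"type":"array","items":{"type":"array","items":{"type":"array","items":{"type":"number"}}}},"grip":{"type":"number"},"squeeze":{"type":"number"}},"required":["moves"]}

```bash
mkdir -p pics
cat > h.py <<'E'
import numpy as np, cv2
from station import readout, viewer, ctrl, nets
def ray(cam,px):
    c=viewer.calibration(cam);K=np.array(c["camera_matrix"]);R=np.array(c["R"]);t=np.array(c["t"]).ravel()
    d=np.linalg.solve(K,[px[0],px[1],1.])[:2];k=c["k1"];u=d.copy()
    for _ in range(20):u=d/(1+k*(u@u))
    return -R.T@t, R.T@np.array([u[0],u[1],1.])
def onz(cam,px,z):
    o,d=ray(cam,px);return (o+d*(z-o[2])/d[2])
def proj(cam,X):
    c=viewer.calibration(cam);K=np.array(c["camera_matrix"]);R=np.array(c["R"]);t=np.array(c["t"]).ravel()
    p=R@np.array(X)+t;s=p[:2]/p[2];s=s*(1+c["k1"]*(s@s));return (K@[s[0],s[1],1])[:2]
def pic(cam,name):
    im=viewer.get_image(cam);cv2.imwrite(f"pics/{name}.png",im);return im
E
python3 - <<'E'
from h import *
np.set_printoptions(precision=4,suppress=True)
a=pic("scene","s0");b=pic("top","t0")
Z=dict(stick_neck=.015,stick_cradle=.015,sleeve=0,dish_center=.018,warmer=0,mat=0,bottle_center=.103,jigger_center=.0365,stick_handle=.015)
for n,z in Z.items():
  for cam in("scene","top"):
    for r in nets.pinpoint(cam,n)[:3]: print(n,cam,np.round(r["confidence"],2),np.round(r["at"],1),onz(cam,r["at"],z))
print(readout.get_obs())
E
```

```text
stick_neck scene 0.76 [452.4 258.7] [0.6539 0.2499 0.015 ]
stick_neck scene 0.6 [239.2 245.3] [ 0.4765 -0.2309  0.015 ]
stick_neck top 0.8 [204.4 223.8] [0.666  0.2411 0.015 ]
stick_neck top 0.76 [403.8 299.5] [ 0.4857 -0.2321  0.015 ]
stick_cradle top 0.62 [323.4 186.6] [ 0.758  -0.0436  0.015 ]
sleeve scene 0.82 [224.1 254. ] [ 0.4818 -0.2701  0.    ]
sleeve scene 0.61 [236.5 245.8] [ 0.4581 -0.2363 -0.    ]
sleeve top 0.93 [419.3 301.1] [ 0.4824 -0.2717  0.    ]
dish_center scene 0.59 [235.3 291. ] [ 0.6378 -0.2634  0.018 ]
dish_center top 0.94 [414.4 238.8] [ 0.6297 -0.2606  0.018 ]
dish_center top 0.76 [323.  218.9] [ 0.6776 -0.0424  0.018 ]
warmer top 0.9 [319.1 187.5] [ 0.7596 -0.0333  0.    ]
mat scene 0.65 [238.6 243.9] [ 0.452  -0.2301 -0.    ]
mat scene 0.33 [174.2 275. ] [ 0.5289 -0.3949  0.    ]
mat top 0.65 [347.5 188.6] [ 0.7571 -0.103   0.    ]
bottle_center scene 0.82 [174.4 276.7] [ 0.6552 -0.3868  0.103 ]
bottle_center top 0.83 [480.6 218.8] [ 0.6619 -0.3958  0.103 ]
bottle_center top 0.49 [420.  301.9] [ 0.4766 -0.2523  0.103 ]
bottle_center top 0.31 [322.8 219. ] [ 0.6605 -0.0404  0.103 ]
jigger_center scene 0.85 [452.2 202.9] [0.4686 0.3282 0.0365]
jigger_center top 0.89 [157.  316.4] [0.446  0.3389 0.0365]
stick_handle top 0.71 [244.8 245.8] [0.6129 0.1432 0.015 ]
{'t': 1.0, 'q': array([-1.407 ,  0.0527,  1.6129, -0.    ,  1.476 , -0.119 ]), 'dq': array([ 0.0008,  0.0007,  0.0008, -0.0005, -0.0015, -0.0007]), 'effort': array([ -0.    , -39.3691, -37.047 ,  -0.0001,   0.0005,   0.    ]), 'tool_pos': array([ 0.1744, -0.6002,  0.2313]), 'tool_rot': array([ 2.5123, -1.8861,  0.    ]), 'contact_force': array([ 1.0363,  0.4176, -0.2556]), 'wrist_torque': array([-0.007 ,  0.0115,  0.0337]), 'opening': 0.08547483517350625}
```

View pics/s0.png

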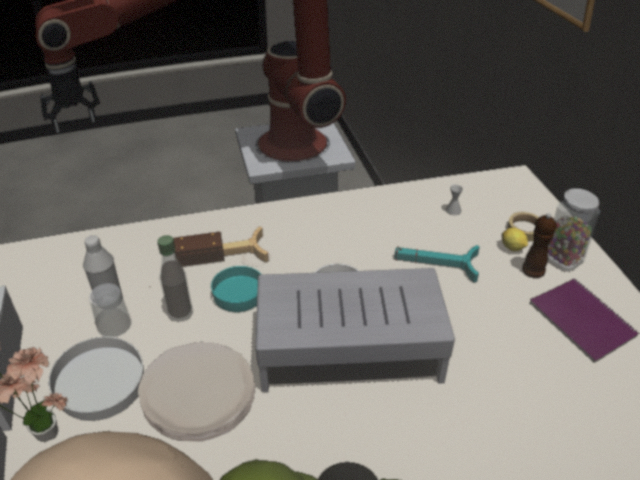

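View pics/t0.png

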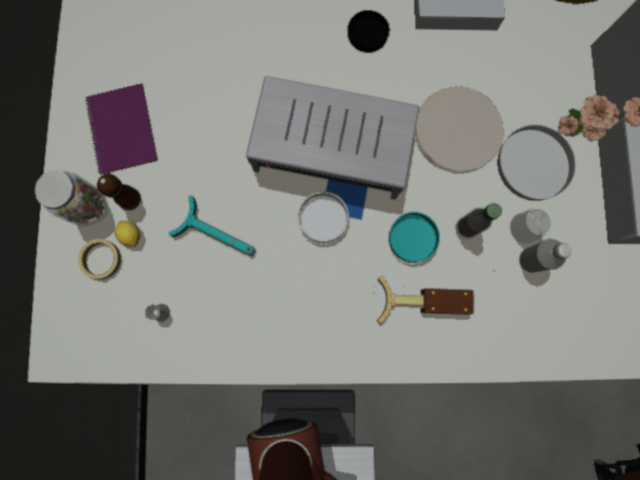

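The scene view shows the wooden stick at about (250,245), its sleeve at (200,248) and the shelf at (350,310). In the top view the stick's neck is at (404,300) and the mouth at (421,301). The white dish is at (323,218), the mat at (347,200), the turquoise dish at (414,238), and the bottle at (480,220).

Run:
```python
from h import *
np.set_printoptions(precision=4,suppress=True)
b=cv2.imread("pics/t0.png")
c=cv2.resize(b[70:340,240:510],None,fx=2.2,fy=2.2,interpolation=cv2.INTER_CUBIC);cv2.imwrite("pics/c0.png",c)
hsv=cv2.cvtColor(b,cv2.COLOR_BGR2HSV)
m=cv2.inRange(hsv,(100,120,40),(125,255,255));m[:,:250]=0;m[:,420:]=0
n,l,s,ce=cv2.connectedComponentsWithStats(m);i=1+np.argmax(s[1:,4]);print(s[i])
cnt=cv2.findContours((l==i).astype(np.uint8),0,2)[0][0]
ap=cv2.approxPolyDP(cnt,2,True)[:,0]
for p in ap: print("mat",p,onz("top",p,0))
viewer.get_image("top")
for r in nets.masks_of("top","dish_center"):
  M=r["region"].astype(np.uint8);print("dish",r["confidence"],r["box"])
  cn=max(cv2.findContours(M,0,2)[0],key=cv2.contourArea);e,_=cv2.minEnclosingCircle(cn);print(e,onz("top",e,.03), cv2.fitEllipse(cn))
r=nets.masks_of("top","warmer")[0];M=r["region"].astype(np.uint8)
cn=max(cv2.findContours(M,0,2)[0],key=cv2.contourArea)
for p in cv2.approxPolyDP(cn,4,True)[:,0]: print("w",p,onz("top",p,.135))
for r in nets.masks_of("top","stick_neck"):
  M=r["region"].astype(np.uint8);ys,xs=np.where(M);print("stick",r["confidence"],r["box"],xs.mean(),ys.mean())
```

```text
[327 179  40  40 822]
mat [329 179] [ 0.7812 -0.0577  0.    ]
mat [327 190] [ 0.7534 -0.0527  0.    ]
mat [338 194] [ 0.7434 -0.0796  0.    ]
mat [346 202] [ 0.7234 -0.099   0.    ]
mat [350 216] [ 0.6885 -0.1084  0.    ]
mat [360 218] [ 0.6836 -0.1327  0.    ]
mat [366 187] [ 0.7613 -0.1485  0.    ]
dish 0.93 [388.9, 210.4, 439.2, 263.8]
(413.21697998046875, 236.1957550048828) [ 0.6341 -0.2556  0.03  ] ((413.3970947265625, 236.22914123535156), (49.37185287475586, 50.73091125488281), 59.515499114990234)
dish 0.83 [295.3, 194.8, 348.4, 244.7]
(323.0422668457031, 216.22535705566406) [ 0.6817 -0.0423  0.03  ] ((322.9564208984375, 216.1720428466797), (49.181827545166016, 50.03695297241211), 155.03582763671875)
w [264  78] [0.9808 0.0933 0.135 ]
w [247 152] [0.8048 0.1274 0.135 ]
w [254 171] [0.7613 0.111  0.135 ]
w [292 170] [0.7637 0.0277 0.135 ]
w [383 189] [ 0.7214 -0.1717  0.135 ]
w [392 199] [ 0.699 -0.191  0.135]
w [406 180] [ 0.742 -0.223  0.135]
w [417 105] [ 0.9179 -0.2536  0.135 ]
stick 0.78 [169.4, 193.8, 256.2, 256.1] 209.84084372003835 229.9261744966443
stick 0.65 [375.5, 276.0, 424.5, 323.6] 396.12326869806094 298.6301939058172
stick 0.61 [300.0, 194.2, 349.8, 243.0] 322.8996023856859 216.42544731610337
```

View pics/c0.png

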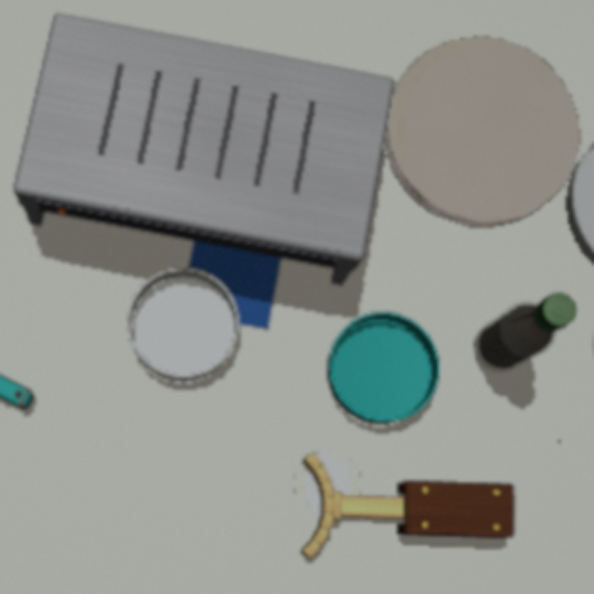

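The crop shows the shelf's front top edge running from (15,190) to (363,258). The mat's centre line is off the shelf's middle, near (236,255). The white dish at (185,325) is left of the mat, and the stick points left out of its sleeve.

Working numbers:
- **Shelf:** yaw about -0.20, front centre (0.760,-0.046).
- **Mat:** line at the front edge (0.749,-0.099).
- **Dish goal:** (0.847,-0.119).
- **Neck:** (0.481,-0.231), along +y.

Call:
{"method": "step_arm", "body": {
  "moves": [
    [[2.5,3,-0.4,0.12],[2.5,3,-0.4,0.12],[2.5,3,-0.4,0.12],[2.5,3,-0.4,0.12],[2.5,3,-0.4,0.12],[2.5,3,-0.4,0.12],[2.5,3,-0.4,0.12],[2.5,3,-0.4,0.12],[2.5,3,-0.4,0.12],[2.5,3,-0.4,0.12]]
  ],
  "grip": 0.3
}}

```text
t: 2.03
tool_pos: [0.4254, -0.2985, 0.1914]
tool_rot: [3.138, -0.129, 0.001]
contact_force: [0.6, 0.3, 0.0]
opening: 0.0598
```

Call:
{"method": "step_arm", "body": {
  "moves": [
    [[2.5,3,-1,0.058],[2.5,3,-2,0],[0.7,0.9,-2,0],[0,0,-2,0],[0,0,0,0],[0,0,0,0]]
  ]
}}

```text
t: 2.53
tool_pos: [0.4794, -0.232, 0.1213]
tool_rot: [-3.14, 0.046, 0.004]
contact_force: [0.8, -0.2, 0.6]
opening: 0.0597
```

Run:
```python
from h import *
np.set_printoptions(precision=4,suppress=True)
a=pic("scene","s1");b=pic("top","t1")
o=readout.get_obs();print(o['t'],o['tool_pos'],o['tool_rot'],o['opening'],o['contact_force'])
for n,z in dict(stick_neck=.015,sleeve=0).items():
  for cam in("scene","top"):
    for r in nets.pinpoint(cam,n)[:3]: print(n,cam,np.round(r["confidence"],2),np.round(r["at"],1),onz(cam,r["at"],z))
p=proj("scene",[.48,-.23,.02]).astype(int);q=proj("top",[.48,-.23,.02]).astype(int)
f=lambda i,p:cv2.resize(i[p[1]-60:p[1]+60,p[0]-65:p[0]+65],None,fx=3,fy=3)
cv2.imwrite("pics/c1.png",np.hstack([f(a,p),f(b,q)]));print(p,q)
```

```text
2.6333 [ 0.4806 -0.2336  0.1238] [ 3.1401 -0.0483  0.0027] 0.05990003161803982 [-0.016  -0.3909  0.074 ]
stick_neck scene 0.79 [235.9 243.4] [ 0.4672 -0.2377  0.015 ]
stick_neck scene 0.65 [449.  256.9] [0.6457 0.2446 0.015 ]
stick_neck top 0.61 [401.3 300.6] [ 0.4831 -0.2261  0.015 ]
stick_neck top 0.6 [202.5 226.7] [0.6589 0.2454 0.015 ]
[239 244] [403 301]
```

View pics/c1.png

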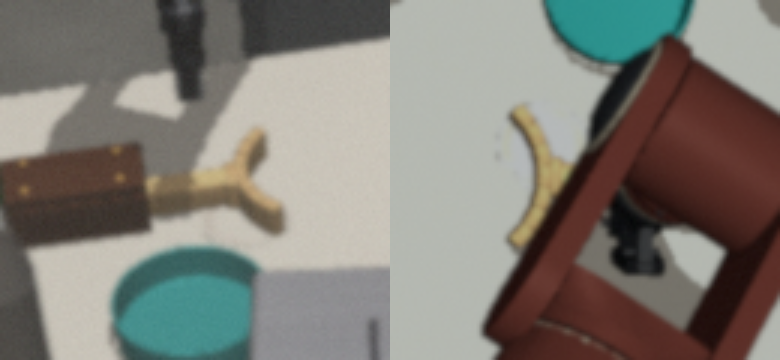

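The left half shows the neck free between the sleeve mouth (148,190) and the head (240,185). The right half (top view) shows the head's tips at (515,110) and (515,242), so the axis is at x of about 0.482. Descending.

Call:
{"method": "step_arm", "body": {
  "moves": [
    [[0,0,-3,0],[0,0,-3,0],[0,0,-2.5,0],[0,0,-1.5,0],[0,0,-1.1,0],[0,0,-0.6,0],[0,0,0,0],[0,0,0,0]]
  ]
}}

```text
t: 3.5
tool_pos: [0.4808, -0.2333, 0.0063]
tool_rot: [3.14, -0.047, 0.002]
contact_force: [1.1, -0.0, 0.6]
opening: 0.0593
```

Call:
{"method": "step_arm", "body": {
  "moves": [
    [[0,0,0,0],[0,0,0,0],[0,0,0,0],[0,0,0,0],[0,0,0,0],[0,0,0,0]]
  ],
  "grip": 1,
  "squeeze": 40
}}

```text
t: 4.0
tool_pos: [0.4812, -0.2333, 0.0067]
tool_rot: [3.14, -0.047, 0.003]
contact_force: [-0.7, 0.5, 6.2]
opening: 0.0214
```

Call:
{"method": "step_arm", "body": {
  "moves": [
    [[0,0.3,0,0],[0,1,0,0],[0,1.5,0,0],[0.1,2,0,0],[0.1,2,0,0],[0,2,0,0],[0.1,2,0,0],[0.1,2,0,0],[0,1.2,0,0],[0,0,0,0]]
  ]
}}

```text
t: 4.83
tool_pos: [0.4852, -0.0906, 0.0067]
tool_rot: [-3.141, 0.044, -0.004]
contact_force: [0.6, 4.7, 9.1]
opening: 0.0212
```

Call:
{"method": "step_arm", "body": {
  "moves": [
    [[0,0,2,0],[0,0,3,0],[0,0,3,0],[0,0.8,0,-0.12],[0,0.8,0,-0.12],[0,0.8,0,-0.12],[0,0.8,0,-0.12],[0,0.8,0,-0.12],[0,0.8,0,-0.12],[0,0.8,0,-0.12]]
  ]
}}

```text
t: 5.67
tool_pos: [0.4825, -0.0352, 0.0837]
tool_rot: [2.845, -1.332, -0.006]
contact_force: [-0.7, 0.6, -1.8]
opening: 0.0215
```

Call:
{"method": "step_arm", "body": {
  "moves": [
    [[0.7,0.6,0,-0.12],[0.7,0.6,0,-0.12],[0.7,0.6,0,-0.12],[0.7,0.6,0,-0.12],[0.7,0.6,0,-0.12],[0.7,0.6,0,-0.12],[0.6,0.6,0,-0.12],[0.6,0.6,0,-0.12],[0.6,0.6,0,-0.06],[0,0,0,0]]
  ]
}}

```text
t: 6.5
tool_pos: [0.5433, 0.0189, 0.084]
tool_rot: [1.84, -2.545, -0.004]
contact_force: [-0.1, 0.4, -1.1]
opening: 0.021
```

Run:
```python
from h import *
np.set_printoptions(precision=4,suppress=True)
a=pic("scene","s2");b=pic("top","t2")
o=readout.get_obs();print(o['t'],o['tool_pos'],o['tool_rot'],o['opening'],o['contact_force'])
cv2.imwrite("pics/c2.png",np.hstack([cv2.resize(a[180:330,170:370],None,fx=2,fy=2),cv2.resize(b[160:310,240:440],None,fx=2,fy=2)]))
```

```text
6.6 [0.5429 0.0179 0.0841] [ 1.8423 -2.5423 -0.0029] 0.021254912929261027 [-0.2944 -0.7994 -1.5442]
```

View pics/c2.png

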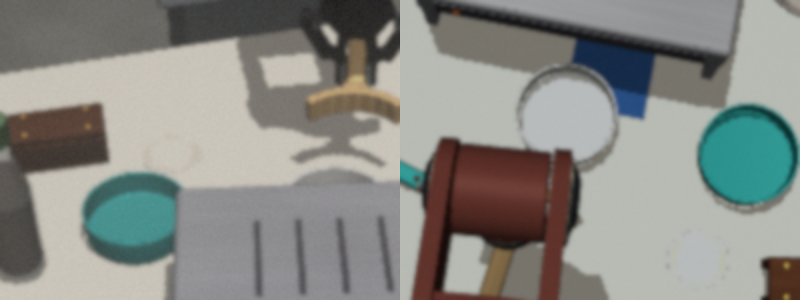

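The stick is held level above the counter, head towards the dish, which is still at its place (crop right, (567,117)). Turn slightly more and lay it down.

Call:
{"method": "step_arm", "body": {
  "moves": [
    [[0,0,-2.5,-0.11],[0,0,-2.5,0],[0,0,-1.5,0],[0,0,-0.8,0],[0,0,-0.4,0],[0,0,0,0],[0,0,0,0]]
  ]
}}

```text
t: 7.18
tool_pos: [0.5447, 0.0172, 0.0091]
tool_rot: [-1.697, 2.642, -0.002]
contact_force: [0.4, -0.3, -1.2]
opening: 0.0212
```

Call:
{"method": "step_arm", "body": {
  "moves": [
    [[0,0,0,0],[0,0,0,0],[0,0,0,0],[0,0,0,0],[0,0,2,0],[0,0,3,0],[-2.4,1.1,2,0],[-2.4,1.1,0,0],[-2.4,1.1,0,0],[-2.4,1.1,0,0]]
  ],
  "grip": 0.3
}}

```text
t: 8.02
tool_pos: [0.4477, 0.0617, 0.0791]
tool_rot: [-1.696, 2.643, -0.001]
contact_force: [-0.1, 0.7, -0.1]
opening: 0.0599
```

Run:
```python
from h import *
np.set_printoptions(precision=4,suppress=True)
a=pic("scene","s3");b=pic("top","t3")
o=readout.get_obs();print(o['t'],o['tool_pos'],o['tool_rot'],o['opening'],o['contact_force'])
for n in("stick_neck","stick_handle","stick_cradle","dish_center"):
  for cam in("scene","top"):
    for r in nets.pinpoint(cam,n)[:3]: print(n,cam,np.round(r["confidence"],2),np.round(r["at"],1),onz(cam,r["at"],.015))
cv2.imwrite("pics/c3.png",np.hstack([cv2.resize(a[180:330,250:450],None,fx=2,fy=2),cv2.resize(b[160:310,240:440],None,fx=2,fy=2)]))
```

```text
8.1167 [0.445  0.0625 0.0774] [ 1.6991 -2.6407 -0.0023] 0.05963435232631187 [ 0.5191 -0.5163 -0.5466]
stick_neck scene 0.91 [448.9 258.6] [0.6514 0.2418 0.015 ]
stick_neck scene 0.89 [346.7 242.5] [0.5316 0.0239 0.015 ]
stick_neck top 0.91 [298.3 273.4] [0.5474 0.016  0.015 ]
stick_neck top 0.76 [203.6 224.4] [0.6645 0.243  0.015 ]
stick_handle scene 0.65 [409.1 256. ] [0.6181 0.1531 0.015 ]
stick_handle scene 0.59 [351.4 219.3] [0.4441 0.0617 0.015 ]
stick_handle top 0.79 [242.7 248.1] [0.6074 0.1481 0.015 ]
stick_cradle scene 0.84 [339.  276.6] [ 0.646  -0.0274  0.015 ]
dish_center scene 0.97 [237.4 289. ] [ 0.6292 -0.2577  0.015 ]
dish_center top 0.95 [323.5 219.8] [ 0.6761 -0.0437  0.015 ]
dish_center top 0.75 [412.9 235.8] [ 0.6375 -0.2578  0.015 ]
```

View pics/c3.png

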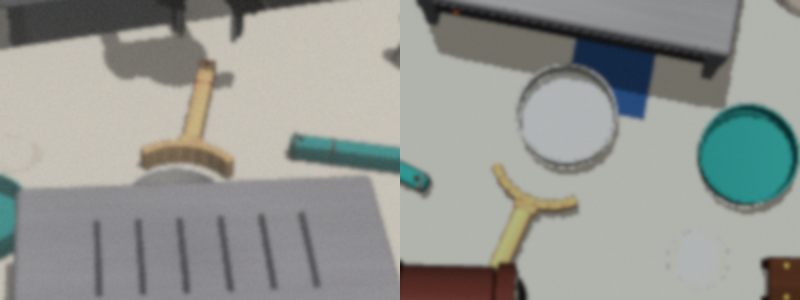

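The stick lies flat with its head square towards the dish, tips at crop (497,168) and (576,203), yaw about -0.42. The handle is free, with the hand above it. Taking it by the handle.

Call:
{"method": "step_arm", "body": {
  "moves": [
    [[0.2,0,-2.5,0],[0,0,-2,0],[0,0,-1.5,0],[0,0,-1,0],[0,0,0,0],[0,0,0,0]]
  ]
}}

```text
t: 9.02
tool_pos: [0.4501, 0.0612, 0.0081]
tool_rot: [1.697, -2.643, -0.001]
contact_force: [0.3, 0.1, 0.8]
opening: 0.0598
```

Call:
{"method": "step_arm", "body": {
  "moves": [
    [[0,0,0,0],[0,0,0,0],[0,0,0,0],[0,0,0,0],[0,0,0,0],[0,0,0,0]]
  ],
  "grip": 1,
  "squeeze": 50
}}

```text
t: 9.52
tool_pos: [0.4514, 0.0613, 0.0096]
tool_rot: [-1.696, 2.642, -0.002]
contact_force: [-0.6, 1.2, 6.0]
opening: 0.0214
```

Call:
{"method": "step_arm", "body": {
  "moves": [
    [[0.45,-0.2,0.1,0],[0.9,-0.4,0,0],[0.9,-0.4,0,0],[0.7,-0.3,0,0],[0.5,-0.25,0,0],[0.7,-0.3,0,0],[0.9,-0.4,0,0],[0.9,-0.4,0,0],[0.9,-0.4,0,0],[0.9,-0.4,0,0]]
  ]
}}

```text
t: 10.35
tool_pos: [0.5265, 0.0276, 0.0096]
tool_rot: [1.696, -2.641, -0.007]
contact_force: [-10.5, 4.7, 12.4]
opening: 0.0209
```

Call:
{"method": "step_arm", "body": {
  "moves": [
    [[0.9,-0.4,0,0],[0.9,-0.4,0,0],[0.9,-0.4,0,0],[0.9,-0.4,0,0],[0.9,-0.4,0,0],[0.9,-0.4,0,0],[0.9,-0.4,0,0],[0.9,-0.4,0,0],[0.5,-0.25,0,0],[0,0,0,0]]
  ]
}}

```text
t: 11.18
tool_pos: [0.6054, -0.0079, 0.0097]
tool_rot: [-1.697, 2.644, 0.0]
contact_force: [-1.7, 0.6, 4.8]
opening: 0.0209
```

Run:
```python
from h import *
np.set_printoptions(precision=4,suppress=True)
a=pic("scene","s4");b=pic("top","t4")
o=readout.get_obs();print(o['t'],o['tool_pos'],o['tool_rot'],o['opening'],o['contact_force'])
for cam in("top","scene"):
    for n in("dish_center","stick_neck"):
      for r in nets.pinpoint(cam,n)[:3]: print(n,cam,np.round(r["confidence"],2),np.round(r["at"],1),onz(cam,r["at"],.018))
u=np.array([.909,-.417]);c=o['tool_pos'][:2]+.214*u;print("cradle est",c)
cv2.imwrite("pics/c4.png",np.hstack([cv2.resize(a[180:330,220:420],None,fx=2,fy=2),cv2.resize(b[130:280,240:440],None,fx=2,fy=2)]))
```

```text
11.2833 [ 0.6054 -0.0079  0.0097] [-1.6968  2.6427 -0.0015] 0.02083238629867192 [0.6437 0.2355 3.2575]
dish_center top 0.63 [342.8 174.2] [ 0.7883 -0.0907  0.018 ]
dish_center top 0.56 [412.1 237.3] [ 0.6334 -0.2552  0.018 ]
stick_neck top 0.69 [326.9 210.5] [ 0.6982 -0.0518  0.018 ]
stick_neck top 0.58 [203.7 228.1] [0.655  0.2418 0.018 ]
dish_center scene 0.76 [237.5 290.8] [ 0.6383 -0.2585  0.018 ]
stick_neck scene 0.61 [450.8 257.4] [0.6517 0.2462 0.018 ]
cradle est [ 0.7999 -0.0971]
```

View pics/c4.png

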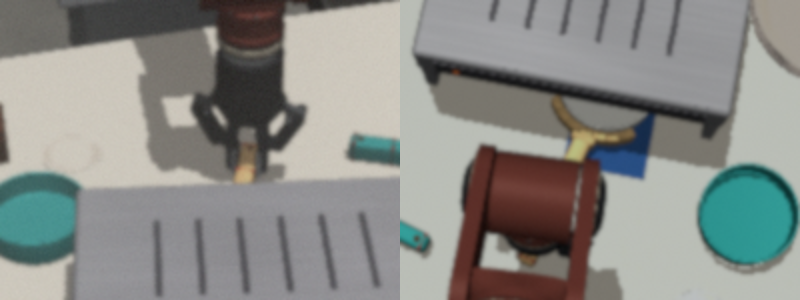

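The dish's rear edge sits in the crescent just under the shelf (tips at crop (557,100) and (633,138)). About 5 cm remain on the same line.

Call:
{"method": "step_arm", "body": {
  "moves": [
    [[0.5,-0.25,0,0],[0.9,-0.4,0,0],[0.9,-0.4,0,0],[0.9,-0.4,0,0],[0.5,-0.25,0,0],[0.4,-0.2,0,0],[0.2,-0.1,0,0],[0,0,0,0],[0,0,0,0]]
  ]
}}

```text
t: 12.23
tool_pos: [0.6463, -0.0268, 0.0097]
tool_rot: [1.696, -2.641, -0.005]
contact_force: [-6.8, 3.8, 10.3]
opening: 0.021
```

Call:
{"method": "step_arm", "body": {
  "moves": [
    [[0.2,-0.1,0,0],[0.2,-0.1,0,0],[0,0,0,0],[0,0,0,0]]
  ]
}}

```text
t: 12.57
tool_pos: [0.65, -0.0286, 0.0096]
tool_rot: [1.696, -2.641, -0.006]
contact_force: [-6.3, 3.0, 10.4]
opening: 0.0213
```

Call:
{"method": "step_arm", "body": {
  "moves": [
    [[0.3,-0.1,0,0],[0,0,0,0],[0,0,0,0],[0,0,0,0]]
  ]
}}

```text
t: 12.9
tool_pos: [0.6531, -0.0298, 0.0097]
tool_rot: [1.696, -2.641, -0.005]
contact_force: [-7.1, 3.1, 8.9]
opening: 0.0207
```

Call:
{"method": "step_arm", "body": {
  "moves": [
    [[0.3,-0.1,0,0],[0,0,0,0],[0,0,0,0],[0,0,0,0]]
  ]
}}

```text
t: 13.23
tool_pos: [0.6561, -0.0308, 0.0096]
tool_rot: [1.696, -2.641, -0.005]
contact_force: [-6.2, 2.2, 10.3]
opening: 0.0208
```

Run:
```python
from h import *
np.set_printoptions(precision=4,suppress=True)
a=pic("scene","s5");b=pic("top","t5")
o=readout.get_obs();print(o['t'],o['tool_pos'],o['tool_rot'],o['opening'],o['contact_force'])
for n in("dish_center","stick_neck"):
    for r in nets.pinpoint("top",n)[:3]: print(n,np.round(r["confidence"],2),np.round(r["at"],1),onz("top",r["at"],.018))
cv2.imwrite("pics/c5.png",cv2.resize(b[130:280,240:440],None,fx=3,fy=3))
```

```text
13.3333 [ 0.6562 -0.0308  0.0097] [ 1.6963 -2.6412 -0.0052] 0.021056419394696615 [-6.9792  2.8875  8.8132]
dish_center 0.68 [413.8 238. ] [ 0.6317 -0.2592  0.018 ]
dish_center 0.41 [345.  191.7] [ 0.7447 -0.0956  0.018 ]
stick_neck 0.88 [202.8 224. ] [0.6649 0.2443 0.018 ]
```

View pics/c5.png

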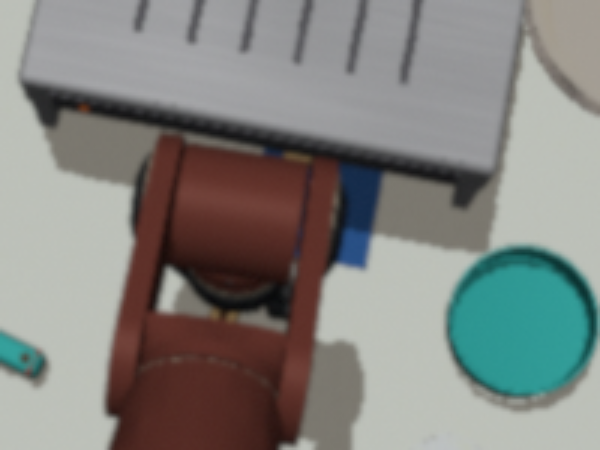

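The arm covers most of the head here, and the force is still only sliding friction. Pressing on in small steps, now square to the shelf.

Call:
{"method": "step_arm", "body": {
  "moves": [
    [[0.3,-0.06,0,0],[0,0,0,0],[0,0,0,0]]
  ]
}}

```text
t: 13.68
tool_pos: [0.6591, -0.0315, 0.0097]
tool_rot: [1.696, -2.641, -0.005]
contact_force: [-7.7, 2.2, 9.2]
opening: 0.0211
```

Call:
{"method": "step_arm", "body": {
  "moves": [
    [[0.3,-0.06,0,0],[0,0,0,0],[0,0,0,0]]
  ]
}}

```text
t: 13.93
tool_pos: [0.6601, -0.0316, 0.0097]
tool_rot: [1.694, -2.638, -0.011]
contact_force: [-15.9, 5.0, 15.4]
opening: 0.0207
```

Call:
{"method": "step_arm", "body": {
  "moves": [
    [[0.3,-0.06,0,0],[0,0,0,0],[0,0,0,0]]
  ]
}}

```text
t: 14.18
tool_pos: [0.6603, -0.0316, 0.0095]
tool_rot: [1.691, -2.633, -0.019]
contact_force: [-23.9, 5.7, 23.6]
opening: 0.0206
```

Firm contact with the back stop at about 24 N. The estimated dish offset from the mat line is about -1 mm. Pulling the stick straight back out.

Call:
{"method": "step_arm", "body": {
  "moves": [
    [[-0.5,0.15,0,0],[-0.5,0.2,0,0],[-0.9,0.4,0,0],[-1.5,0.7,0,0],[-2,0.9,0,0],[-2,0.9,0,0],[-2,0.9,0,0],[-2,0.9,0,0],[-2,0.9,0,0],[-2,0.9,0,0]]
  ]
}}

```text
t: 15.02
tool_pos: [0.5121, 0.0352, 0.0096]
tool_rot: [-1.697, 2.643, -0.002]
contact_force: [3.4, -1.0, 3.9]
opening: 0.0208
```

Call:
{"method": "step_arm", "body": {
  "moves": [
    [[-1.5,0.7,0,0],[-0.8,0.4,0,0],[0,0,-0.1,0],[0,0,0,0],[0,0,0,0]]
  ]
}}

```text
t: 15.43
tool_pos: [0.4877, 0.047, 0.0095]
tool_rot: [1.696, -2.64, -0.007]
contact_force: [-11.5, 2.8, 19.5]
opening: 0.0207
```

Call:
{"method": "step_arm", "body": {
  "moves": [
    [[0,0,0,0],[0,0,0,0],[0,0,0,0],[0,0,0,0],[0,0,2,0],[0,0,3,0],[0,0,3,0],[-3,0,2,0],[-3,0,2,0],[0,0,0,0]]
  ],
  "grip": 0.3
}}

```text
t: 16.27
tool_pos: [0.429, 0.0461, 0.1328]
tool_rot: [-1.695, 2.638, -0.007]
contact_force: [1.0, -0.4, 0.8]
opening: 0.0597
```

Run:
```python
from h import *
np.set_printoptions(precision=4,suppress=True)
a=pic("scene","s6");b=pic("top","t6")
o=readout.get_obs();print(o['t'],o['tool_pos'],o['opening'],o['contact_force'])
for n in("dish_center","stick_neck","stick_handle","stick_cradle","bottle_center","jigger_center"):
  for cam in("scene","top"):
    for r in nets.pinpoint(cam,n)[:3]: print(n,cam,np.round(r["confidence"],2),np.round(r["at"],1),onz(cam,r["at"],{'b':.103,'j':.0365}.get(n[0],.018)))
g=cv2.convertScaleAbs(b[140:290,240:440],alpha=1.5)
cv2.imwrite("pics/c6.png",np.hstack([cv2.resize(a[180:330,220:420],None,fx=2,fy=3),cv2.resize(g,None,fx=2,fy=3)]))
```

```text
16.3667 [0.4299 0.046  0.1292] 0.05996608941470985 [ 0.1379  0.4852 -0.1897]
dish_center scene 0.74 [236.4 291.1] [ 0.6387 -0.261   0.018 ]
dish_center top 0.94 [413.4 237.1] [ 0.6338 -0.2583  0.018 ]
stick_neck scene 0.75 [344.5 254.5] [0.5774 0.0052 0.018 ]
stick_neck scene 0.7 [448.8 259. ] [0.6559 0.2392 0.018 ]
stick_neck top 0.91 [202.7 227.7] [0.656  0.2442 0.018 ]
stick_neck top 0.86 [305.3 261.9] [ 0.5743 -0.0005  0.018 ]
stick_handle scene 0.87 [353.4 228.2] [0.4848 0.0547 0.018 ]
stick_handle scene 0.86 [406.7 256.4] [0.6213 0.1455 0.018 ]
stick_handle top 0.95 [283.5 303.6] [0.4765 0.05   0.018 ]
stick_handle top 0.95 [243.7 249.3] [0.6041 0.1453 0.018 ]
bottle_center scene 0.59 [173.5 274.4] [ 0.6475 -0.3882  0.103 ]
bottle_center top 0.7 [481.7 220.1] [ 0.659  -0.3982  0.103 ]
jigger_center scene 0.57 [454.  199.8] [0.4566 0.3387 0.0365]
jigger_center scene 0.48 [170.9 274.9] [ 0.5696 -0.3994  0.0365]
jigger_center top 0.62 [155.7 315.6] [0.4478 0.342  0.0365]
jigger_center top 0.43 [321.4 186.9] [ 0.7515 -0.0384  0.0365]
```

View pics/c6.png

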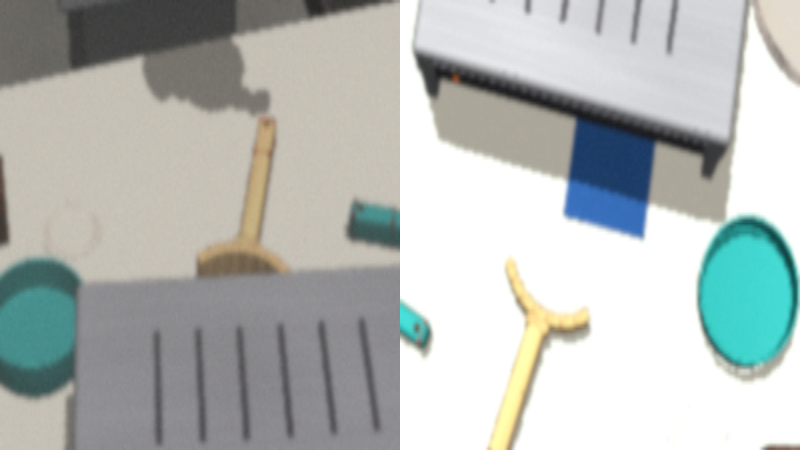

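The stick lies flat, clear of the shelf, with tips at crop (510,262) and (588,318). The mat's front is now fully visible, with corners at (565,215) and (643,238), and the dish is out of sight under the shelf. I'll measure the mat line and the stick axis more precisely to verify the dish's sideways position.

Run:
```python
from h import *
np.set_printoptions(precision=4,suppress=True)
b=cv2.imread("pics/t6.png");hsv=cv2.cvtColor(b,cv2.COLOR_BGR2HSV)
def big(m):
    n,l,s,c=cv2.connectedComponentsWithStats(m);return l==1+np.argmax(s[1:,4])
m=cv2.inRange(hsv,(100,110,30),(125,255,255));m[:,:250]=0;m[:,420:]=0;M=big(m)
P=[];W=[]
for r in range(186,208):
    x=np.where(M[r])[0]
    if len(x)>5: A=onz("top",[x[0]-.5,r],0);B=onz("top",[x[-1]+.5,r],0);W.append(B-A);P.append((A+B)/2)
P=np.array(P)[:,:2];d=np.linalg.svd(P-P.mean(0))[2][0];d*=np.sign(d[0]);print("mat mid",P.mean(0),"dir yaw",np.arctan2(d[1],d[0]),"n",len(P),np.mean(W,0))
m=cv2.inRange(hsv,(12,70,90),(32,255,255));m[:215]=0;m[:,:265]=0;m[:,:][:,345:]=0;S=big(m)
ys,xs=np.where(S);X=np.array([onz("top",[x,y],.03)[:2] for x,y in zip(xs,ys)])
u=np.array([np.cos(-.429),np.sin(-.429)]);n=np.array([-u[1],u[0]])
a=X@u;l=X@n;print("extent along",a.min(),a.max(),"lat",l.min(),l.max(),"px",len(X))
k=(a<a.max()-.075);pf=np.polyfit(a[k],l[k],1);print("handle lat slope",pf[0],"mean",l[k].mean(),a[k].mean())
o=np.array([.488,.047]);print("tcp release along/lat",o@u,o@n, "head lat mid",(l.min()+l.max())/2)
yaw=-.429+pf[0];u2=np.array([np.cos(yaw),np.sin(yaw)])
cr=u*(a.max()+.046)+n*(l.min()+l.max())/2
d0=np.array([.6603,-.0316])-o;dish=cr+d0;print("cradle now",cr,"dish est",dish)
D=np.array([np.cos(-.2),np.sin(-.2)]);N=np.array([-D[1],D[0]])
print("dish lat vs mat",(dish-P.mean(0))@N,"dish depth x",(dish-np.array([.760,-.046]))@D)
print(proj("top",np.r_[dish-.06*D,.036]),"dish rear top edge px"); print(proj("top",np.r_[.76,-.046,.08]))
```

```text
mat mid [ 0.7372 -0.0963] dir yaw -0.20434264724293705 n 22 [ 0.0003 -0.0975  0.    ]
extent along 0.4135638157856232 0.5879411421103163 lat 0.19335956764030202 0.2977453111861302 px 798
handle lat slope -0.018072763451458647 mean 0.24552418498334955 0.46444552642116715
tcp release along/lat 0.42422830043680404 0.24573023645555034 head lat mid 0.24555243941321608
cradle now [ 0.6786 -0.0404] dish est [ 0.8509 -0.119 ]
dish lat vs mat 0.0003195710103098014 dish depth x 0.10362421748136622
[350.0375 170.6041] dish rear top edge px
[324.9929 178.509 ]
```

```bash
python3 -c "
from station import ctrl,readout
print(ctrl.finish_job(),readout.get_obs()['t'])"
```

```text
the job is handed in; nothing more can be done
the job is handed in; nothing more can be done
```

The job is handed in at about 16.5 s of robot time, out of the 62 s allowed; no verdict was given.

**What I did:** I drew the stick out of its sleeve by the neck, laid it flat behind the dish and let go. I then took it again by the handle end and pushed the dish along one line under the shelf until it met the back stop, where the force rose from about 7 N to about 24 N. Then I pulled the stick out, laid it flat, released it and lifted the hand clear.

**Last checks:**
- **Dish:** I put it about 0.3 mm off the mat's centre line. Its depth came out at about 104 mm against the nominal 100 mm, which is within measuring error. Both figures come from the stick's position and the contact force, because the dish is hidden under the shelf and no camera could confirm it.
- **Stick:** it lies flat, with its cradle point about 8 cm in front of the shelf edge.
- **Bottle and jigger:** the top camera shows both within about 4 mm of where they started. The scene camera's jigger reading differed from its first one by about 16 mm. Its pinpoints are about that noisy, and the arm never went near the jigger.
- **Hand:** nothing was touching it, with contact force near zero.

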